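# Put the whisk battery on its charging shoe

## Task

Lift the whisk's battery pack off the freely turning lazy Susan and slide it along the rail of the charging shoe until it is fully home against the stop and the spring catch has clicked in, then let go. The pinch pot and the spice jar must stay standing on the lazy Susan, and everything else on the worktop stays where it is.

Things in the scene. Friction and masses are not known exactly. Their poses are not given: they have to be found in the camera images.
- battery: Loose battery pack of the whisk: grey plastic block, 80 mm long (x), 46 wide (y), 55 high, about 0.3 kg, lying right way up on the lazy Susan. Origin: centre of its underside; x points to its front (three copper strips on the front face), z up. A thumb ridge (6 mm high, 34 wide) crosses the top 34 mm behind the origin. Grip across the flat sides, 30 to 50 mm above the underside.
- battery_mouth (a point): Front end of the channel in the battery's underside: 40 mm ahead of its origin, at underside height. C-shaped channel along x, closed by an 8 mm wall at the rear: lips 6 mm thick leave a 19 mm wide gap; the slot above them is 31 mm wide, from 6 to 13.5 mm above the underside. A groove in its roof, 7 mm ahead of the battery's origin, takes the catch.
- shoe: White charging shoe fixed to the worktop: base plate 150 mm (x) by 80 (y), 10 thick. Origin: centre of its underside; x is the sliding direction, from the open mouth end (-x) to the stop, an upright wall 54 mm wide and 62 high whose face is at x = 58 mm. A T-shaped aluminium rail runs along x on y = 0 from x = -10 mm to the stop.
- rail_nose (a point): Tip of the rail's rounded nose, at x = -10 mm of the shoe, on the flange's top, 27 mm above the worktop. Web 14 mm wide; flange 26 wide, 5 thick, 22 to 27 mm above the worktop. Bring the battery front first before the nose, its underside 15 mm above the worktop (13.5 to 16 fits), and slide it on in the shoe's +x; it cannot go on from above.
- shoe_home (a point): Point on the shoe where the battery's origin lies when the battery is fully home, its x along the shoe's x: 18 mm ahead of the shoe's origin, 13.5 mm above the worktop. Axes as the shoe's.
- catch (a joint): The shoe's spring catch: a round steel roller standing 5 mm out of the rail's top, 25 mm ahead of the shoe's origin. 0 = up, grows (m) to 0.006 as it is pressed down. The battery presses it down (0.003 to 0.005) as it slides over; it pops up into the battery's groove when the battery is home. Passing it takes about 5 to 10 N.
- lazy_susan: The lazy Susan's wooden disc, 270 mm across and 12 mm thick; it turns freely about its vertical axis at the least push. Origin: centre of the disc's underside; its top is 12 mm above that, 26 mm above the worktop.
- pinch_pot: Tiny white ceramic pinch pot standing on the lazy Susan, 56 mm across the rim, 32 mm high. Origin: centre of its underside.
- spice_jar: Glass spice jar standing on the lazy Susan, 44 mm across, 75 mm high. Origin: centre of its underside.
- bowl: Stainless bowl, 180 mm across, 70 mm high. Origin: centre of its underside.
- spoon: Olive-wood spoon, 250 mm long, lying along its x axis. Origin: about its middle, on the underside.
- salt_shaker: White ceramic salt shaker, 42 mm across, 66 mm high. Origin: centre of its underside.
- pierogi_press: White plastic pierogi press lying open, its two round halves 100 mm across side by side along its y, with tabs; 290 mm long in all, 25 mm high. Origin: on the hinge, underside.
- whisk: The cordless whisk lying on the worktop: a white handle 190 mm long, 54 mm wide, 50 mm high with a wire whisk in front, along its x. Origin: underside of the handle, about its middle.
There are look-alikes about, which are no part of the job. Leave any black, orange or red look-alike of the shoe alone.

How it is judged:
By the outcome, as a careful person would: the job done as asked, in the order asked, and still so for the second after the job is handed in, with the robot touching nothing.
It also fails if it takes over 48 s, if anything falls off the work surface, if the arm or the gripper's body presses on something with over 40 N, if the wrist force passes 120 N, or if a joint passes its speed limit or range.

## Robot

A 6-joint arm with a two-finger parallel gripper is mounted at the origin on the work surface. World frame = base frame: x ahead of the robot, y to its left, z up, the work surface at z = 0. Lengths are in m, angles in rad, forces in N, time in s.
With the tool pointing down it reaches from about 0.375 to 0.825 m from the base axis. Payload 5.5 kg.
Tool frame: the origin (TCP) lies at the very end of the fingers, on their centre line; the grasp point (between the pads) lies 19 mm behind it (manip.grasp_offset is the distance from the TCP to the grasp point, in m); z points along the fingers, x is the direction in which the jaws open and shut, and the axes are right-handed (so a half turn about z gives the same grasp; the last joint's range is limited). The gripper opens to 85 mm and grips with 20 to 120 N. Pads are 22 mm wide; open, the fingers measure 114 mm over their backs; the gripper's body (76 mm by 85 mm) begins 54 mm behind the grasp point. The pads swing forward as they close: fully open they stand 13 mm farther back than shut.
Start: joints at [-1.267, 0.314, -0.047, 1.21, 0, 1.571], TCP at [0.179, -0.573, 0.231] pointing down, gripper open.
Joint ranges: [-2.67, 2.67], [-0.69, 1.73], [-1.03, 1.25], [-2.08, 2.16], [-1.42, 1.45], [-3.14, 3.14]. Speed limits (rad/s): [2.39, 2.39, 3.01, 3.14, 3.14, 3.14].

## Interface

Orientations are given as a rotation vector (axis times angle).
In Python, from cell import telemetry, camera, ticket, manip gives the robot as it stands.
- The arm moves only by the tool jog_arm, never from a script. Its argument "steps" is a list that holds one entry, the list of rows, each a list of 7 numbers: the shift along the tool's x, y, z as a fraction of full scale, then the turn, a rotation vector about the tool's x, y, z as a fraction of full scale, then the closure in counts, from 0 (fully open) to 255 (shut). A call has 1 to 8 rows; each row is the pose to reach, as a shift and turn from the pose commanded when the call began, along the tool's axes at that moment; what a row does not reach only later rows make up. Full scale, the value 1, is 0.3 m for a shift and 120 degrees for a turn. A row lasts 1/10 s, in which the tool goes at most 50 mm and 8.59 degrees, less where a joint would pass 70% of its speed; a pose out of reach is approached as far as the arm can. A call with a number of a shift or a turn outside -1 to 1 is refused whole. A call with a gripper value outside its range is refused whole. The fingers move at their own pace and stop on an object; "newtons" is the grip in N (left out, the last holds). Time passes only in rows, so rows that repeat a pose let the fingers close. It gives the time, the measured TCP pose, the force and the opening at its end, in the units of the state.
- telemetry.get_obs(): the state, without advancing time (a new reading comes with each control period).
- camera(name): name is "scene" or "top" or "wrist"; returns a dict with "image" (480x640x3 uint8, red, green, blue), "range_z" (480x640 float32, m along the optical axis (not along the pixel's ray), 0 where there is no reading), "fov_y" (degrees; the focal length in pixels is half the picture's height over the tangent of half this angle, whatever the lens; pixels are square), "cx", "cy" (the principal point, pixels), "origin" and "orientation" of the camera in the world. Camera axes: x right, y down, z forward; pixel columns grow to the right and rows downward; lengths in m; the calibration is good to about 2 mm. A picture is of the moment at which its call begins.
- ticket.hand_in(): hands the job in, once; it reports no verdict.
The state is a dict: "clock": time; "joint_positions": joint angles; "qd": joint speeds; "effort": joint torques, N m; "tool_pos": TCP position; "tool_rot": TCP orientation; "contact_force": force on the tool from outside, world axes, zero at the start; "wrist_torque": the same for the moment, N m; "grip_width": finger opening in m.
Only numpy, scipy, OpenCV 4.12 (cv2) and the standard library are available. Lean on these libraries where they do the work, as an engineer would, in place of code of your own. Each camera call takes 0.05 s, during which the arm holds its last target. There are 200 camera calls.

## Working session

There is one attempt and no reset: what is moved stays moved. The work goes in short steps, Python scripts to look and compute and a tool call to move; the robot and the scene stay as the last step left them, time stands still between calls to the robot, and variables do not carry over. Pictures are saved under pics/ and viewed, about 8 in all and at most 12, crops included, and the job is handed in when it is done.

Besides the shell and the picture viewer there is one more tool, called after "Call:" as name([rows], argument=value, ...), one row to a line, values as JSON. jog_arm: Moves the arm, as the interface text tells. Its arguments: {"type":"object","properties":{"steps":{"type":"array","items":{"type":"array","items":{"type":"array","items":{"type":"number"}}}},"newtons":{"type":"number"}},"required":["steps"]}

```bash
ls; mkdir -p pics; cat > h.py <<'E'
import numpy as np, cv2
from scipy.spatial.transform import Rotation as R
from cell import telemetry, camera, ticket, manip
def rot(o):
    o=np.array(o,float)
    return o if o.shape==(3,3) else R.from_rotvec(o).as_matrix() if o.size==3 else R.from_quat(o).as_matrix()
def grab(n):
    c=camera(n); c['f']=240/np.tan(np.radians(c['fov_y'])/2); c['R']=rot(c['orientation']); c['o']=np.array(c['origin']); return c
def cloud(c):
    v,u=np.mgrid[:480,:640]; z=c['range_z']
    p=np.stack([(u-c['cx'])/c['f']*z,(v-c['cy'])/c['f']*z,z],-1)
    P=p@c['R'].T+c['o']; P[z==0]=np.nan; return P
def proj(c,X):
    p=(np.asarray(X)-c['o'])@c['R']; return p[...,:2]/p[...,2:]*c['f']+[c['cx'],c['cy']]
def save(c,n): cv2.imwrite('pics/'+n,c['image'][...,::-1])
E
python3 - <<'E'
from h import *
import pickle
for n in('top','scene'):
    c=grab(n); save(c,n+'1.png'); print(n,c['o'],c['orientation'],c['f'],c['cx'],c['cy']); pickle.dump(c,open(n+'1.pkl','wb'))
print(telemetry.get_obs(), manip.grasp_offset)
E
```

```text
pics
top [0.35418579 0.02240658 1.84227027] [-2.16965927  2.18083386 -0.12691559] 567.3080088176602 313.7635799982877 246.3674684478828
scene [ 1.29604641 -0.00277141  0.94731522] [-1.81945767 -1.77250842  0.67545553] 476.1563306280871 322.85563818308515 238.77255969275436
{'clock': 0.1, 'joint_positions': array([-1.26697784e+00,  3.14168027e-01, -4.79796480e-02,  1.21021057e+00,
        1.82632229e-06,  1.57081114e+00]), 'qd': array([-4.23370036e-04, -8.67167090e-04,  1.82313886e-03,  9.33622982e-04,
        7.63459561e-04, -8.15093526e-05]), 'effort': array([ 3.46102725e-04, -5.40765953e+01,  3.40540373e+01,  1.11738619e-02,
       -5.78169329e-05,  6.56401014e-06]), 'tool_pos': array([ 0.17934256, -0.57201779,  0.23051292]), 'tool_rot': array([-2.53125973e+00,  1.85916836e+00,  1.97512821e-03]), 'contact_force': array([-1.31696343, -0.66801716, -0.32568106]), 'wrist_torque': array([ 0.00941123, -0.00135018, -0.00508354]), 'grip_width': 0.08560133584864757} 0.0187
```

View pics/top1.png

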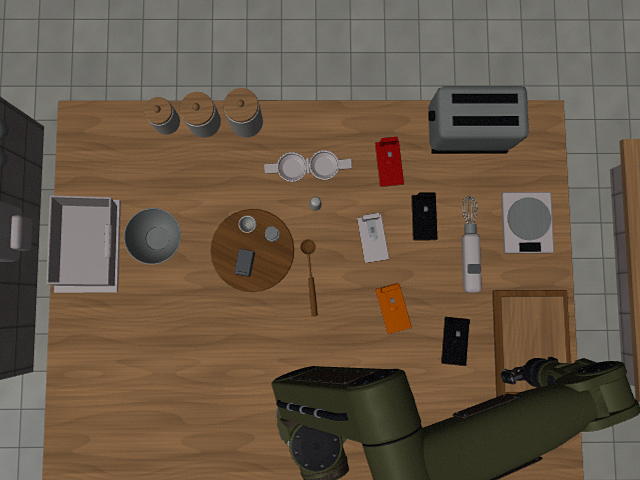

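View pics/scene1.png

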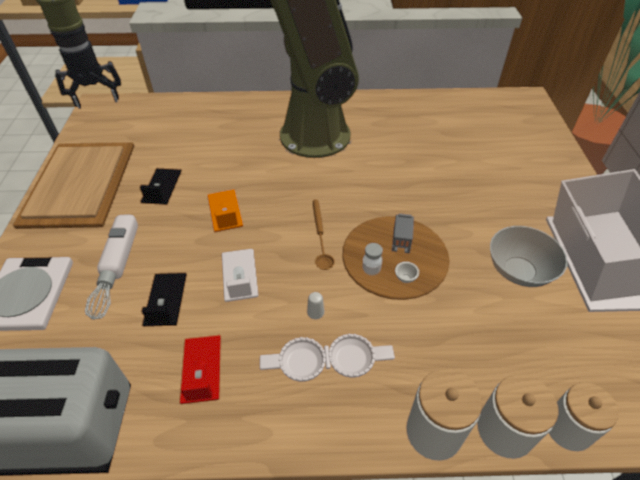

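Top view: the battery is at (245,263) on the lazy Susan, with the jar at (272,233) and the pot at (247,224). Shoe candidates are white (373,238), black (425,216) and (455,341), orange (393,308), and red (389,162). Only the white one fits the description. I'll enlarge both objects and measure them.

```bash
cat > m.py <<'E'
from h import *
import pickle
T=pickle.load(open('top1.pkl','rb')); S=pickle.load(open('scene1.pkl','rb'))
def cr(c,u,v,w=50,h=40): return cv2.resize(c['image'][v-h:v+h,u-w:u+w,::-1],(400,300),interpolation=cv2.INTER_CUBIC)
cv2.imwrite('pics/crops.png',np.vstack([np.hstack([cr(T,250,250),cr(T,373,238)]),np.hstack([cr(S,395,245,60,45),cr(S,240,275,60,45)])]))
for nm,c,bx in(('T bat',T,(230,262,240,285)),('S bat',S,(380,425,205,260)),('T shoe',T,(350,395,205,270)),('S shoe',S,(215,265,243,305))):
    P=cloud(c)[bx[2]:bx[3],bx[0]:bx[1]].reshape(-1,3); P=P[~np.isnan(P[:,0])]
    h=np.histogram(P[:,2],np.arange(-.01,.11,.005)); print(nm,dict((round(a*1e3),int(b)) for a,b in zip(h[1],h[0]) if b))
    zs=(.072,.084) if 'bat' in nm else (.055,.07)
    for lo,hi in ((zs,) if 'bat' in nm else (zs,(.006,.014),(.022,.032))):
        Q=P[(P[:,2]>lo)&(P[:,2]<hi)]
        if len(Q)<5: continue
        r=cv2.minAreaRect((Q[:,:2]*1e3).astype(np.float32)); print(lo,hi,len(Q),r,'zmed',np.median(Q[:,2]))
E
python3 m.py
```

```text
T bat {5: 1, 10: 12, 15: 78, 20: 318, 25: 408, 30: 175, 35: 27, 40: 7, 45: 3, 50: 5, 55: 6, 60: 5, 65: 9, 70: 26, 75: 102, 80: 155, 85: 78, 90: 15, 95: 1}
0.072 0.084 252 ((487.8360290527344, 215.67300415039062), (46.1446418762207, 80.05511474609375), 78.69633483886719) zmed 0.08004571121905057
S bat {-10: 1, -5: 148, 0: 382, 5: 4, 20: 175, 25: 994, 30: 76, 35: 11, 40: 17, 45: 24, 50: 24, 55: 28, 60: 28, 65: 25, 70: 33, 75: 85, 80: 343, 85: 47, 90: 5, 95: 6, 100: 8}
0.072 0.084 419 ((524.601318359375, 202.552490234375), (56.828067779541016, 156.3191375732422), 68.59478759765625) zmed 0.08133948780600464
T shoe {-10: 221, -5: 612, 0: 758, 5: 534, 10: 374, 15: 121, 20: 64, 25: 72, 30: 37, 35: 10, 40: 2, 45: 9, 50: 2, 55: 26, 60: 37, 65: 17, 70: 1}
0.055 0.07 80 ((634.083984375, -184.91107177734375), (15.92013168334961, 53.0192985534668), 9.044807434082031) zmed 0.062461720687087996
0.006 0.014 740 ((571.908447265625, -194.3260040283203), (144.59095764160156, 208.11709594726562), 89.31502532958984) zmed 0.009514285206060014
0.022 0.032 128 ((571.4580078125, -202.85540771484375), (134.60592651367188, 51.7874870300293), 16.455297470092773) zmed 0.026783314359584365
S shoe {-10: 5, -5: 490, 0: 1005, 5: 428, 10: 624, 15: 33, 20: 48, 25: 120, 30: 55, 35: 31, 40: 28, 45: 33, 50: 35, 55: 41, 60: 103, 65: 7}
0.055 0.07 151 ((636.169189453125, -184.74533081054688), (16.456680297851562, 53.73088836669922), 8.558328628540039) zmed 0.061522198555443164
0.006 0.014 987 ((570.011962890625, -190.32113647460938), (153.62725830078125, 91.41938018798828), 9.906152725219727) zmed 0.010448939266849866
0.022 0.032 184 ((605.357177734375, -197.17898559570312), (86.41353607177734, 50.07185745239258), 19.110591888427734) zmed 0.027609912523373137
```

View pics/crops.png

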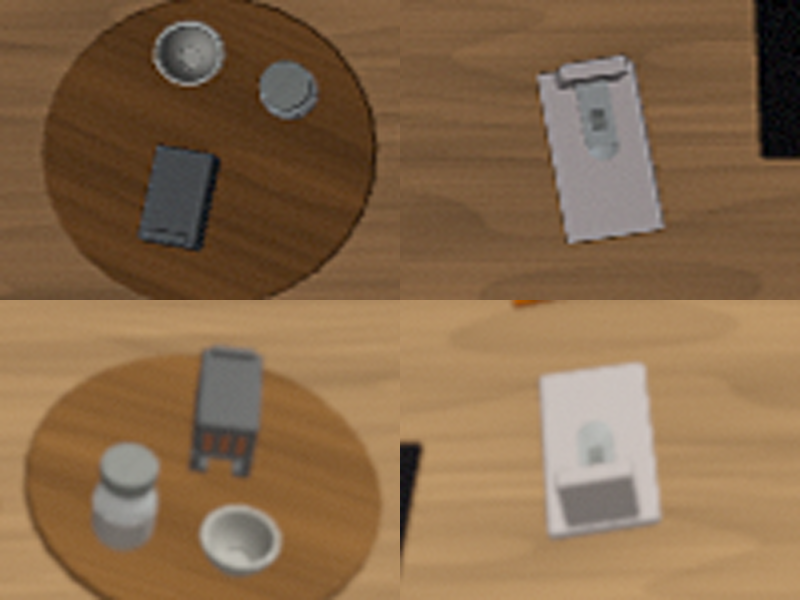

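The crops show the copper strips on the far (+x) face of the battery and the ridge on the robot side. The white shoe's stop is at the far end and its rail nose faces the robot, and it is the only white candidate. Next I'll compute the moves, with a stop above the shoe for a close look.

```bash
cat >> h.py <<'E'
def go(pos,head,tilt=None):
    """fractions from the present pose to TCP pos with tool down, tool x heading (deg)"""
    o=telemetry.get_obs(); R0=R.from_rotvec(o['tool_rot'])
    x=np.array([np.cos(np.radians(head)),np.sin(np.radians(head)),0]); z=np.array([0,0,-1.])
    R1=R.from_matrix(np.c_[x,np.cross(z,x),z])
    d=R0.inv().apply(np.array(pos)-o['tool_pos'])/.3; w=np.degrees((R0.inv()*R1).as_rotvec())/120
    print('t',o['clock'],'tcp',o['tool_pos'].round(4),'F',o['contact_force'].round(1),'w',round(o['grip_width'],4)); print('shift',d.round(4),'turn',w.round(4))
E
python3 -c "
from h import *
go((.5,-.2,.25),99)
"
```

```text
t 0.1 tcp [ 0.1793 -0.572   0.2305] F [-1.3 -0.7 -0.3] w 0.0856
shift [-0.8636 -1.3909 -0.0636] turn [-1.1000e-03  1.0000e-04 -1.4299e+00]
```

Call:
jog_arm([
  [[-0.43,-0.7,-0.06,0,0,-0.57,0],[-0.43,-0.7,-0.06,0,0,-0.57,0],[-0.43,-0.7,-0.06,0,0,-0.57,0],[-0.43,-0.7,-0.06,0,0,-0.57,0],[-0.43,-0.7,-0.06,0,0,-0.57,0],[-0.43,-0.7,-0.06,0,0,-0.57,0],[-0.43,-0.7,-0.06,0,0,-0.57,0],[-0.43,-0.7,-0.06,0,0,-0.57,0]],
])

```text
clock: 0.9
tool_pos: [0.3416, -0.3858, 0.249]
tool_rot: [-3.139, 0.103, 0.001]
contact_force: [0.2, -0.2, -0.0]
grip_width: 0.0853
```

```bash
python3 -c "
from h import *
go((.5,-.2,.25),99)
"
```

```text
t 0.9 tcp [ 0.3416 -0.3858  0.249 ] F [ 0.2 -0.2 -0. ] w 0.0853
shift [ 0.4862 -0.6527 -0.0031] turn [-3.000e-04 -0.000e+00 -8.564e-01]
```

Call:
jog_arm([
  [[0.486,-0.653,0,0,0,-0.856,0],[0.486,-0.653,0,0,0,-0.856,0],[0.486,-0.653,0,0,0,-0.856,0],[0.486,-0.653,0,0,0,-0.856,0],[0.486,-0.653,0,0,0,-0.856,0],[0.486,-0.653,0,0,0,-0.856,0],[0.486,-0.653,0,0,0,-0.856,0],[0.486,-0.653,0,0,0,-0.856,0]],
])

```text
clock: 1.7
tool_pos: [0.5011, -0.2011, 0.2488]
tool_rot: [-2.649, -1.687, 0.001]
contact_force: [0.2, -0.5, -0.2]
grip_width: 0.085
```

```bash
python3 -c "
from h import *
go((.5,-.2,.25),99)
"
```

```text
t 1.7 tcp [ 0.5011 -0.2011  0.2488] F [ 0.2 -0.5 -0.2] w 0.085
shift [ 0.0019 -0.0048 -0.0042] turn [-5.000e-04 -1.000e-04 -2.834e-01]
```

Call:
jog_arm([
  [[0,0,0,0,0,-0.283,0],[0,0,0,0,0,-0.283,0],[0,0,0,0,0,-0.283,0],[0,0,0,0,0,-0.283,0],[0,0,0,0,0,-0.283,0],[0,0,0,0,0,-0.283,0]],
])

```text
clock: 2.3
tool_pos: [0.5008, -0.2018, 0.249]
tool_rot: [-2.054, -2.376, 0.0]
contact_force: [0.2, -0.4, 0.0]
grip_width: 0.0853
```

```bash
python3 - <<'E'
from h import *
import pickle
c=grab('wrist'); save(c,'w1.png'); pickle.dump(c,open('w1.pkl','wb')); print(c['o'],c['orientation'],c['f'])
go((.5,-.2,.25),99)
E
```

```text
[ 0.42982834 -0.21197585  0.39042075] [1.92281639 2.22315113 0.3188659 ] 416.5492175042425
t 2.35 tcp [ 0.5009 -0.2018  0.2491] F [ 0.6 -0.9  0.6] w 0.0856
shift [ 0.0064 -0.002  -0.0031] turn [-0.0002 -0.0001 -0.0054]
```

View pics/w1.png

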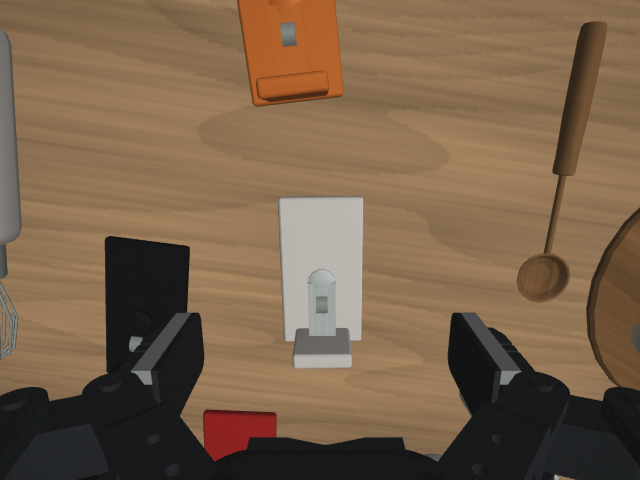

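The wrist view shows the white shoe: plate corners (279,197), (363,197) and (361,341), rail nose about (321,270), catch (321,304), stop (322,350). I'll measure it by plate mask and depth, compare with the top view, and work out the move to the battery.

```bash
cat >> h.py <<'E'
def ray(c,uv,z):
    uv=np.atleast_2d(uv).astype(float); d=np.c_[(uv-[c['cx'],c['cy']])/c['f'],np.ones(len(uv))]@c['R'].T
    return (c['o']+d*((z-c['o'][2])/d[:,2])[:,None])[:,:2]
E
python3 - <<'E'
from h import *
import pickle
W=pickle.load(open('w1.pkl','rb')); T=pickle.load(open('top1.pkl','rb'))
def plate(c,bx,thr,top):
    im=c['image'].astype(int); m=((im.min(2)>thr)&(im.max(2)-im.min(2)<35)).astype(np.uint8)
    k=np.zeros_like(m); k[bx[2]:bx[3],bx[0]:bx[1]]=1; m*=k
    n,l,s,_=cv2.connectedComponentsWithStats(m); i=1+np.argmax(s[1:,4]); v,u=np.nonzero(l==i); print(s[i])
    return u,v
u,v=plate(W,(265,380,185,327),110,0)
# side edges per row between v 205..320
L=[];Rr=[]
for r in range(205,322):
    x=u[v==r]
    if len(x): L.append((x.min()-.5,r)); Rr.append((x.max()+.5,r))
L=ray(W,L,.01);Rr=ray(W,Rr,.01)
for e in(L,Rr):
    d=cv2.fitLine(e.astype(np.float32),cv2.DIST_HUBER,0,.01,.01).ravel(); print('edge dir deg',np.degrees(np.arctan2(d[1],d[0])),d[2:])
C=[(u[v==r].min()+u[v==r].max())/2 for r in range(205,322)]
Cw=ray(W,np.c_[C,range(205,322)],.01); d=cv2.fitLine(Cw.astype(np.float32),cv2.DIST_HUBER,0,.01,.01).ravel(); yaw=np.arctan2(d[1],d[0])
if d[0]<0: yaw+=np.pi
yaw=(yaw+np.pi)%(2*np.pi)-np.pi
print('centre line yaw',np.degrees(yaw),d[2:],'width',np.abs(np.cross(d[:2],L.mean(0)-Rr.mean(0))))
ax=np.array([np.cos(yaw),np.sin(yaw)])
# rear plate edge (x=-75), rounded; rail nose at x=-10 z=.027; wall top
vt=[v[u==cc].min()-.5 for cc in range(290,355)]; E=ray(W,np.c_[np.arange(290,355),vt],.01)
P0=d[2:].astype(float); s=((E-P0)@ax).mean(); o=P0+ax*(s+.075); print('origin from rear edge',o)
P=cloud(W)[180:380,265:380].reshape(-1,3); P=P[~np.isnan(P[:,0])]
for lo,hi in((-.004,.004),(.007,.013),(.024,.03),(.058,.067)):
    Q=P[(P[:,2]>lo)&(P[:,2]<hi)]; q=(Q[:,:2]-o)@np.c_[ax,[-ax[1],ax[0]]]; print(lo,len(Q),np.median(Q[:,2]).round(4),'x',np.percentile(q[:,0],[2,98]).round(4),'y',np.percentile(q[:,1],[2,50,98]).round(4))
for uv,z in(((321,269),.027),((321,304),.032),((293,367),.062),((351,367),.062),((297,328),.062),((347,328),.062)):
    print(uv,((ray(W,uv,z)[0]-o)@np.c_[ax,[-ax[1],ax[0]]]).round(4))
bx=ray(T,(373,238),.01); print(bx)
go((.46,.22,.25),78.7)
E
```

```text
[  279   197    85   130 10541]
edge dir deg 8.949665 [ 0.5663032 -0.2353944]
edge dir deg 9.023923 [ 0.5545871 -0.1578599]
centre line yaw 8.972286 [ 0.57937175 -0.19363062] width 0.07845713961332076
origin from rear edge [ 0.57001897 -0.19510732]
-0.004 9580 -0.0012 x [-0.0875  0.1247] y [-0.0586  0.0052  0.0573]
0.007 9265 0.0088 x [-0.0717  0.0645] y [-0.0384 -0.0002  0.0377]
0.024 1755 0.0259 x [-0.0056  0.0593] y [-0.015  -0.0003  0.0152]
0.058 859 0.0606 x [0.0587 0.0728] y [-0.0254 -0.001   0.025 ]
(321, 269) [-0.0103 -0.0003]
(321, 304) [ 0.0227 -0.0007]
(293, 367) [ 0.0703 -0.0263]
(351, 367) [0.0709 0.0258]
(297, 328) [ 0.0315 -0.0215]
(347, 328) [0.032  0.0221]
[[ 0.56940417 -0.19681417]]
t 2.35 tcp [ 0.5009 -0.2018  0.2491] F [ 0.6 -0.9  0.6] w 0.0856
shift [ 1.4109  0.0695 -0.0028] turn [-2.000e-04 -1.000e-04  1.638e-01]<stdin>:22: DeprecationWarning: Arrays of 2-dimensional vectors are deprecated. Use arrays of 3-dimensional vectors instead. (deprecated in NumPy 2.0)
```

Call:
jog_arm([
  [[0.75,0.035,0,0,0,0.08,0],[0.75,0.035,0,0,0,0.08,0],[0.75,0.035,0,0,0,0.08,0],[0.75,0.035,0,0,0,0.08,0],[0.75,0.035,0,0,0,0.08,0],[0.75,0.035,0,0,0,0.08,0]],
])

```text
clock: 2.95
tool_pos: [0.4775, 0.0252, 0.2494]
tool_rot: [-2.239, -2.203, -0.001]
contact_force: [0.5, -0.6, 0.0]
grip_width: 0.0856
```

```bash
python3 -c "
from h import *
go((.46,.22,.25),78.7)
"
```

```text
t 2.95 tcp [0.4775 0.0252 0.2494] F [ 0.5 -0.6  0. ] w 0.0856
shift [ 0.6482 -0.0688 -0.0013] turn [-0.     -0.0005  0.0865]
```

Call:
jog_arm([
  [[0.648,-0.069,0,0,0,0.087,0],[0.648,-0.069,0,0,0,0.087,0],[0.648,-0.069,0,0,0,0.087,0],[0.648,-0.069,0,0,0,0.087,0],[0.648,-0.069,0,0,0,0.087,0],[0.648,-0.069,0,0,0,0.087,0],[0.648,-0.069,0,0,0,0.087,0]],
])

```text
clock: 3.65
tool_pos: [0.4612, 0.2156, 0.2491]
tool_rot: [2.435, 1.985, -0.001]
contact_force: [-0.3, -0.2, 0.6]
grip_width: 0.0855
```

```bash
python3 - <<'E'
from h import *
import pickle
c=grab('wrist'); save(c,'w2.png'); pickle.dump(c,open('w2.pkl','wb'))
go((.48,.216,.12),78.7)
P=cloud(c); q=proj(c,[.488,.216,.08]); print(q)
u,v=q.astype(int); Q=P[v-110:v+110,max(u-110,0):u+110].reshape(-1,3); Q=Q[~np.isnan(Q[:,0])]
print({round(b*1e3):int(a) for a,b in zip(*np.histogram(Q[:,2],np.arange(-.01,.12,.004))) if a})
Q=Q[(Q[:,2]>.075)&(Q[:,2]<.084)&(np.hypot(*(Q[:,:2]-[.488,.216]).T)<.06)]; print(len(Q),np.median(Q[:,2]),cv2.minAreaRect((Q[:,:2]*1e3).astype(np.float32)))
E
```

```text
t 3.7 tcp [0.4613 0.2153 0.2492] F [-0.3 -0.9 -0. ] w 0.0856
shift [0.0151 0.0605 0.4307] turn [-0.      0.0003 -0.003 ]
[332.88797635 252.19749458]
{-6: 387, -2: 2106, 18: 89, 22: 34909, 26: 2115, 30: 269, 34: 213, 38: 186, 42: 216, 46: 172, 50: 194, 54: 412, 58: 217, 62: 158, 66: 208, 70: 288, 74: 372, 78: 5013, 82: 382, 86: 213, 90: 63, 94: 18}
5185 0.0797283939251136 ((488.3110656738281, 216.99966430664062), (46.06306457519531, 79.2048110961914), 79.20020294189453)
```

View pics/w2.png

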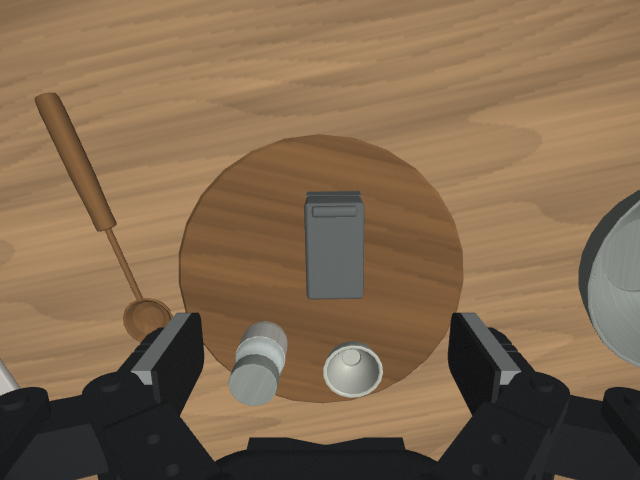

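The wrist view puts the battery at (335,250), the jar at (260,360) and the pot at (352,370). Top and wrist agree on the battery: (0.488, 0.2165), yaw about -11°, top at 80 mm. The fingers come down well clear of the jar and pot.

```bash
python3 -c "
from h import *
go((.487,.2167,.1),79)
go((.487,.2167,.044),79)
"
```

```text
t 3.7 tcp [0.4613 0.2153 0.2492] F [-0.3 -0.9 -0. ] w 0.0856
shift [0.0221 0.0829 0.4974] turn [-0.      0.0003 -0.0055]
t 3.7 tcp [0.4613 0.2153 0.2492] F [-0.3 -0.9 -0. ] w 0.0856
shift [0.0222 0.0829 0.684 ] turn [-0.      0.0003 -0.0055]
```

Call:
jog_arm([
  [[0.022,0.083,0.25,0,0,-0.0055,0],[0.022,0.083,0.38,0,0,-0.0055,0],[0.022,0.083,0.5,0,0,-0.0055,0],[0.022,0.083,0.5,0,0,-0.0055,0],[0.022,0.083,0.57,0,0,-0.0055,0],[0.022,0.083,0.63,0,0,-0.0055,0],[0.022,0.083,0.684,0,0,-0.0055,0],[0.022,0.083,0.684,0,0,-0.0055,0]],
])

```text
clock: 4.5
tool_pos: [0.4866, 0.2172, 0.0445]
tool_rot: [-2.423, -1.999, 0.002]
contact_force: [-0.2, -0.1, -0.0]
grip_width: 0.0854
```

```bash
python3 -c "
from h import *
go((.487,.2167,.044),79)
"
```

```text
t 4.5 tcp [0.4866 0.2172 0.0445] F [-0.2 -0.1 -0. ] w 0.0854
shift [-0.0013  0.0018  0.0015] turn [-0.0005  0.0004  0.0003]
```

Call:
jog_arm([
  [[0,0,0,0,0,0,90],[0,0,0,0,0,0,110],[0,0,0,0,0,0,125],[0,0,0,0,0,0,140],[0,0,0,0,0,0,160],[0,0,0,0,0,0,200],[0,0,0,0,0,0,255],[0,0,0,0,0,0,255]],
], newtons=20)

```text
clock: 5.3
tool_pos: [0.488, 0.2185, 0.0458]
tool_rot: [2.421, 2.0, 0.003]
contact_force: [-0.9, -2.4, 6.7]
grip_width: 0.0456
```

Call:
jog_arm([
  [[0,0,0,0,0,0,255],[0,0,0,0,0,0,255],[0,0,0,0,0,0,255],[0,0,0,0,0,0,255]],
], newtons=60)

```text
clock: 5.7
tool_pos: [0.488, 0.2186, 0.0459]
tool_rot: [2.421, 2.0, 0.004]
contact_force: [-2.1, -1.7, 8.7]
grip_width: 0.0453
```

Call:
jog_arm([
  [[0,0,-0.03,0,0,0,255],[0,0,-0.07,0,0,0,255],[0,0,-0.13,0,0,0,255],[0,0,-0.2,0,0,0,255],[0,0,-0.27,0,0,0,255],[0,0,-0.33,0,0,0,255],[0,0,-0.33,0,0,0,255],[0,0,-0.33,0,0,0,255]],
])

```text
clock: 6.5
tool_pos: [0.4868, 0.2185, 0.1433]
tool_rot: [2.421, 2.001, 0.001]
contact_force: [-0.7, -0.5, -3.8]
grip_width: 0.0452
```

```bash
python3 - <<'E'
from h import *
import pickle
c=grab('wrist'); save(c,'w3.png'); pickle.dump(c,open('w3.pkl','wb'))
o=telemetry.get_obs(); print(o['tool_pos'],R.from_rotvec(o['tool_rot']).as_matrix().round(3))
P=cloud(c); z0=o['tool_pos'][2]-.0199
q=proj(c,[*o['tool_pos'][:2],z0+.055]); print(q)
Q=P.reshape(-1,3); Q=Q[~np.isnan(Q[:,0])]; Q=Q[(abs(Q[:,2]-z0-.055)<.004)&(np.hypot(*(Q[:,:2]-o['tool_pos'][:2]).T)<.06)]
print(len(Q),np.median(Q[:,2])-z0,cv2.minAreaRect((Q[:,:2]*1e3).astype(np.float32)))
go((.4957,-.207,.146),98.97)
E
```

```text
[0.48621604 0.21822453 0.14254956] [[ 0.188  0.982 -0.001]
 [ 0.982 -0.188 -0.   ]
 [-0.    -0.001 -1.   ]]
[323.81980803 373.69836423]
27811 0.054538809657745935 ((480.32373046875, 219.71664428710938), (72.37922668457031, 65.03531646728516), 78.61151885986328)
t 6.55 tcp [0.4862 0.2182 0.1425] F [-0.4 -0.4 -4.1] w 0.0454
shift [-1.3861  0.298  -0.0111] turn [-0.0004  0.0002 -0.1652]
```

View pics/w3.png

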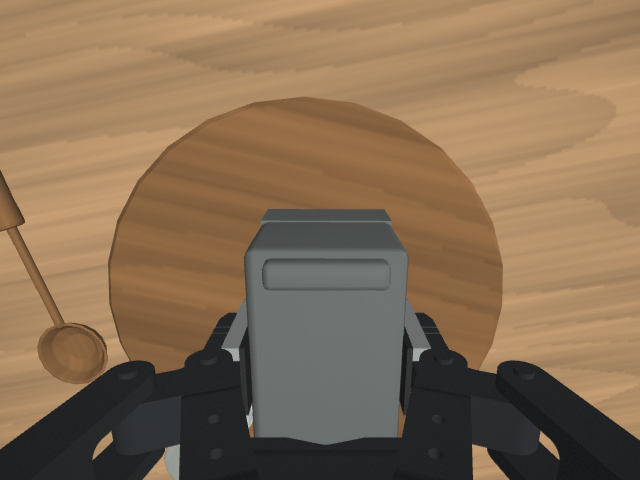

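The battery is held and centred between the pads (axis at u≈326, ridge at (326,274)). Next, carry it to a point before and above the shoe's mouth.

Call:
jog_arm([
  [[-0.1,0.02,0,0,0,-0.02,255],[-0.22,0.05,0,0,0,-0.04,255],[-0.35,0.08,0,0,0,-0.06,255],[-0.48,0.12,0,0,0,-0.08,255],[-0.61,0.15,0,0,0,-0.1,255],[-0.74,0.18,0,0,0,-0.12,255],[-0.87,0.2,0,0,0,-0.14,255],[-0.95,0.22,0,0,0,-0.165,255]],
])

```text
clock: 7.35
tool_pos: [0.4962, -0.0763, 0.1417]
tool_rot: [-2.04, -2.386, 0.003]
contact_force: [-0.1, -0.1, -2.9]
grip_width: 0.0453
```

```bash
python3 - <<'E'
from h import *
go((.5127,-.2041,.09),98.97)
E
```

```text
t 7.35 tcp [ 0.4962 -0.0763  0.1417] F [-0.1 -0.1 -2.9] w 0.0453
shift [-0.4294 -0.0116  0.1723] turn [-0.0013 -0.     -0.0003]
```

Call:
jog_arm([
  [[-0.12,0,0,0,0,0,255],[-0.25,0,0,0,0,0,255],[-0.36,-0.012,0.04,0,0,0,255],[-0.43,-0.012,0.1,0,0,0,255],[-0.43,-0.012,0.16,0,0,0,255],[-0.43,-0.012,0.16,0,0,0,255],[-0.43,-0.012,0.16,0,0,0,255]],
])

```text
clock: 8.05
tool_pos: [0.5131, -0.2012, 0.0941]
tool_rot: [-2.039, -2.386, 0.001]
contact_force: [-0.5, 0.2, -4.0]
grip_width: 0.0454
```

```bash
python3 - <<'E'
from h import *
import pickle
c=grab('wrist'); save(c,'w4.png'); pickle.dump(c,open('w4.pkl','wb'))
T=grab('top'); save(T,'top2.png'); pickle.dump(T,open('top2.pkl','wb'))
S=grab('scene'); save(S,'scene2.png'); pickle.dump(S,open('scene2.pkl','wb'))
im=cv2.imread('pics/scene2.png')[210:330,160:320]
cv2.imwrite('pics/m4.png',np.hstack([cv2.resize(cv2.imread('pics/w4.png'),(480,360)),cv2.resize(im,(320,360)[::1])]))
z=np.mean([telemetry.get_obs()['tool_pos'] for _ in range(3)],0); print(z)
go((.5127,-.2041,.045),98.97)
E
```

```text
[ 0.5149212  -0.20153046  0.09588848]
t 8.2 tcp [ 0.5149 -0.2015  0.0959] F [ 0.7  0.7 -3.1] w 0.0451
shift [-0.0072 -0.0088  0.1696] turn [0.0005 0.0002 0.0002]
```

View pics/m4.png

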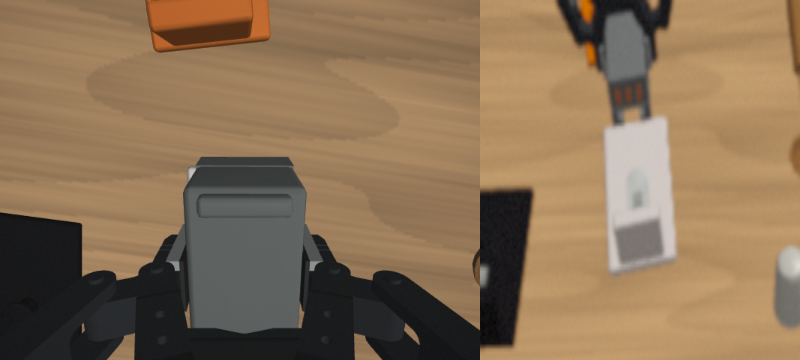

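The battery (copper strips at the front) is in line before the white shoe; the right crop shows it at (627,60) with the nose at (637,180). Now I'll check its centre line numerically.

```bash
cat > lat.py <<'E'
from h import *
import pickle,sys
SO=np.array([.5700,-.1951]); ya=np.radians(8.97); A=np.c_[[np.cos(ya),np.sin(ya)],[-np.sin(ya),np.cos(ya)]]
def lat(c,tcp,ztop,show=True):
    P=cloud(c); m=(abs(P[...,2]-ztop+.0012)<.0035)&(np.hypot(P[...,0]-tcp[0],P[...,1]-tcp[1])<.07)
    g=c['image'].astype(int); m&=(g.max(2)>60)
    rows=[]
    for r in range(285,420,3):
        u=np.nonzero(m[r,230:420])[0]+230
        if len(u)>50: rows.append((u.min(),u.max(),r))
    rows=np.array(rows,float); C=ray(c,np.c_[(rows[:,0]+rows[:,1])/2,rows[:,2]],ztop)
    q=(C-SO)@A; k=np.polyfit(q[:,0],q[:,1],1); qt=(np.array(tcp[:2])-SO)@A
    wd=np.linalg.norm(ray(c,rows[:,[0,2]],ztop)-ray(c,rows[:,[1,2]],ztop),axis=1)
    print('battery y in shoe %.4f  yaw err deg %.2f  width %.4f x-range'%(np.median(q[:,1]),np.degrees(np.arctan(k[0])),np.median(wd)),q[:,0].min().round(3),q[:,0].max().round(3),'tcp in shoe',qt.round(4))
    zz=P[m][:,2]; print('top z by depth',np.median(zz).round(4))
if __name__=='__main__':
    c=pickle.load(open('w4.pkl','rb')); lat(c,(.5149,-.2015),.0959+.0355)
    T=pickle.load(open('top2.pkl','rb')); 
    o=telemetry.get_obs(); print(o['clock'],o['tool_pos'],o['qd'].round(4))
    c=grab('wrist'); o=telemetry.get_obs(); print(o['clock'],o['tool_pos'],o['qd'].round(4)); lat(c,o['tool_pos'],o['tool_pos'][2]+.0355)
E
python3 lat.py
```

```text
battery y in shoe 0.0030  yaw err deg -0.09  width 0.0424 x-range -0.087 -0.045 tcp in shoe [-0.0554  0.0023]
top z by depth 0.128
8.2 [ 0.5149212  -0.20153046  0.09588848] [ 0.0003 -0.0044  0.0035 -0.0019  0.0005  0.0014]
8.25 [ 0.51504871 -0.20160057  0.09604124] [-0.0016 -0.0023 -0.0026 -0.0026  0.0004  0.0012]
battery y in shoe 0.0026  yaw err deg -0.18  width 0.0433 x-range -0.083 -0.042 tcp in shoe [-0.0553  0.0021]
top z by depth 0.1297
```

Call:
jog_arm([
  [[-0.009,-0.01,0.05,0,0,0,255],[-0.009,-0.01,0.1,0,0,0,255],[-0.009,-0.01,0.15,0,0,0,255],[-0.009,-0.01,0.19,0,0,0,255],[-0.009,-0.01,0.19,0,0,0,255],[-0.009,-0.01,0.19,0,0,0,255],[-0.009,-0.01,0.19,0,0,0,255]],
])

```text
clock: 8.95
tool_pos: [0.5126, -0.2053, 0.039]
tool_rot: [2.04, 2.387, 0.001]
contact_force: [-0.0, 0.2, -3.7]
grip_width: 0.0453
```

```bash
python3 - <<'E'
from lat import *
for i in range(2):
    c=grab('wrist'); o=telemetry.get_obs(); print(o['clock'],o['tool_pos'],o['contact_force'].round(1)); lat(c,o['tool_pos'],o['tool_pos'][2]+.0355)
E
```

```text
9.0 [ 0.51265709 -0.20530233  0.03903771] [ 0.3 -0.1 -3.9]
battery y in shoe -0.0006  yaw err deg -0.24  width 0.0435 x-range -0.086 -0.045 tcp in shoe [-0.0582 -0.0011]
top z by depth 0.0728
9.05 [ 0.51255923 -0.20528827  0.03897729] [-0.1 -0.1 -3.4]
battery y in shoe -0.0007  yaw err deg 0.03  width 0.0435 x-range -0.086 -0.044 tcp in shoe [-0.0583 -0.0011]
top z by depth 0.0728
```

Two height estimates agree: the TCP is about 20 mm above the underside. Next: lower to underside 15 mm, correct y by 0.6 mm, then slide on slowly while watching the forces.

Call:
jog_arm([
  [[0.002,0,0.0135,0,0,0,255],[0.002,0,0.0135,0,0,0,255],[0.002,0,0.0135,0,0,0,255],[0.002,0,0.0135,0,0,0,255]],
])

```text
clock: 9.45
tool_pos: [0.5117, -0.2044, 0.034]
tool_rot: [-2.041, -2.388, -0.0]
contact_force: [0.2, -0.1, -3.7]
grip_width: 0.0447
```

```bash
python3 - <<'E'
from lat import *
for i in range(2):
    c=grab('wrist'); o=telemetry.get_obs(); print(o['clock'],o['tool_pos'],o['contact_force'].round(1)); lat(c,o['tool_pos'],o['tool_pos'][2]+.0355)
E
```

```text
9.5 [ 0.51173426 -0.2044505   0.0340535 ] [ 0.4  0.  -3.8]
battery y in shoe 0.0003  yaw err deg -0.23  width 0.0434 x-range -0.086 -0.045 tcp in shoe [-0.059  -0.0002]
top z by depth 0.0679
9.55 [ 0.51174033 -0.20441746  0.0340621 ] [-0.7 -0.3 -4. ]
battery y in shoe 0.0003  yaw err deg -0.29  width 0.0434 x-range -0.086 -0.045 tcp in shoe [-0.059  -0.0001]
top z by depth 0.0679
```

Call:
jog_arm([
  [[0,0,-0.002,0,0,0,255],[0,0.01,-0.002,0,0,0,255],[0,0.02,-0.002,0,0,0,255],[0,0.03,-0.002,0,0,0,255],[0,0.045,-0.002,0,0,0,255],[0,0.06,-0.002,0,0,0,255],[0,0.075,-0.002,0,0,0,255],[0,0.09,-0.002,0,0,0,255]],
])

```text
clock: 10.35
tool_pos: [0.5389, -0.2002, 0.0346]
tool_rot: [2.041, 2.388, 0.0]
contact_force: [0.3, -0.5, -3.8]
grip_width: 0.0454
```

```bash
python3 - <<'E'
from lat import *
c=grab('wrist'); o=telemetry.get_obs(); print(o['clock'],o['tool_pos'],o['contact_force'].round(1),o['grip_width']); lat(c,o['tool_pos'],o['tool_pos'][2]+.0355)
E
```

```text
10.4 [ 0.53972029 -0.20008965  0.0347149 ] [-0.5 -0.5 -3.5] 0.044748033468518945
battery y in shoe 0.0003  yaw err deg -0.39  width 0.0434 x-range -0.059 -0.018 tcp in shoe [-0.0307 -0.0002]
top z by depth 0.0684
```

No contact force and about 20 mm of the rail is already inside the slot. Carrying on over the catch.

Call:
jog_arm([
  [[0,0.015,0,0,0,0,255],[0,0.03,0,0,0,0,255],[0,0.045,0,0,0,0,255],[0,0.06,0,0,0,0,255],[0,0.075,0,0,0,0,255],[0,0.09,0,0,0,0,255],[0,0.105,0,0,0,0,255],[0,0.12,0,0,0,0,255]],
])

```text
clock: 11.2
tool_pos: [0.5748, -0.1946, 0.035]
tool_rot: [2.041, 2.387, 0.001]
contact_force: [-0.3, 0.7, 1.0]
grip_width: 0.0451
```

```bash
python3 - <<'E'
from lat import *
c=grab('wrist'); o=telemetry.get_obs(); print(o['clock'],o['tool_pos'],o['contact_force'].round(1),o['grip_width']); lat(c,o['tool_pos'],o['tool_pos'][2]+.0355)
E
```

```text
11.25 [ 0.57558529 -0.19445402  0.03502639] [0.8 1.5 1.8] 0.045231618426163446
battery y in shoe 0.0002  yaw err deg -0.16  width 0.0432 x-range -0.022 0.019 tcp in shoe [ 0.0056 -0.0002]
top z by depth 0.0688
```

Call:
jog_arm([
  [[0,0.01,0,0,0,0,255],[0,0.02,0,0,0,0,255],[0,0.03,0,0,0,0,255],[0,0.038,0,0,0,0,255],[0,0.042,0,0,0,0,255],[0,0.045,0,0,0,0,255],[0,0.045,0,0,0,0,255]],
])

```text
clock: 11.95
tool_pos: [0.5866, -0.1925, 0.0341]
tool_rot: [-2.041, -2.387, 0.001]
contact_force: [0.4, -0.0, -3.4]
grip_width: 0.0455
```

```bash
python3 - <<'E'
from lat import *
c=grab('wrist'); o=telemetry.get_obs(); print(o['clock'],o['tool_pos'],o['contact_force'].round(1),o['grip_width']); lat(c,o['tool_pos'],o['tool_pos'][2]+.0355); save(c,'w5.png')
S=grab('scene'); save(S,'scene5.png')
W3=cv2.imread('pics/w3.png')[200:330,220:430]; W5=cv2.imread('pics/w5.png')[200:330,220:430]
s=cv2.resize(cv2.imread('pics/scene5.png')[230:310,200:280],(390,390),interpolation=cv2.INTER_CUBIC)
cv2.imwrite('pics/m5.png',np.hstack([np.vstack([cv2.resize(W3,(315,195)),cv2.resize(W5,(315,195))]),s]))
E
```

```text
12.0 [ 0.58668645 -0.19250939  0.03418618] [-0.  -0.2 -3.1] 0.04521102321149123
battery y in shoe 0.0005  yaw err deg -0.14  width 0.0430 x-range -0.01 0.031 tcp in shoe [ 0.0169 -0.    ]
top z by depth 0.0679
```

View pics/m5.png

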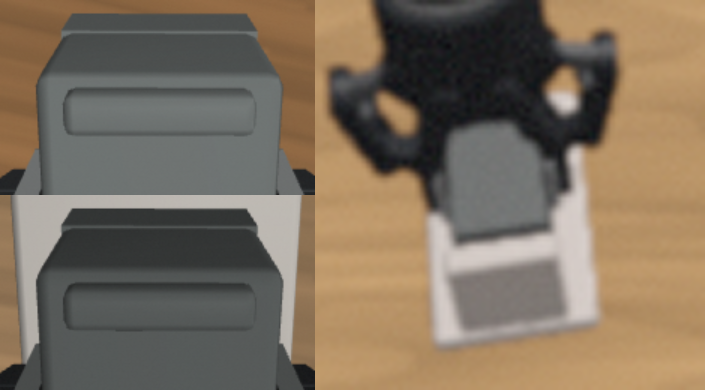

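The battery hasn't slipped in the grip, and the upward catch force is gone (Fz back to about -3.4 N). I'll press on to the stop until I feel it.

Call:
jog_arm([
  [[0,0.004,0,0,0,0,255],[0,0.008,0,0,0,0,255],[0,0.012,0,0,0,0,255],[0,0.014,0,0,0,0,255],[0,0.014,0,0,0,0,255],[0,0.014,0,0,0,0,255]],
])

```text
clock: 12.65
tool_pos: [0.5869, -0.1924, 0.0338]
tool_rot: [-2.039, -2.383, 0.009]
contact_force: [-12.6, -2.3, 1.5]
grip_width: 0.0454
```

Call:
jog_arm([
  [[0,0.006,0,0,0,0,255],[0,0.012,0,0,0,0,255],[0,0.012,0,0,0,0,255],[0,0.012,0,0,0,0,255]],
])

```text
clock: 13.05
tool_pos: [0.5869, -0.1923, 0.0338]
tool_rot: [-2.037, -2.379, 0.017]
contact_force: [-23.0, -5.4, 12.0]
grip_width: 0.0452
```

```bash
python3 - <<'E'
from lat import *
c=grab('wrist'); o=telemetry.get_obs(); print(o['clock'],o['tool_pos'],o['contact_force'].round(1),o['grip_width']); lat(c,o['tool_pos'],o['tool_pos'][2]+.0355)
q=lambda im:im
a=cv2.imread('pics/w5.png',0)[250:330,240:415]; b=cv2.cvtColor(c['image'],cv2.COLOR_RGB2GRAY)[235:345,225:430]
r=cv2.matchTemplate(b,a,cv2.TM_CCOEFF_NORMED); print('ridge moved px',np.array(cv2.minMaxLoc(r)[3])-15)
E
```

```text
13.1 [ 0.58689583 -0.19231323  0.03374186] [-22.8  -3.6  10.4] 0.04530530529477066
battery y in shoe 0.0005  yaw err deg -0.10  width 0.0432 x-range -0.009 0.031 tcp in shoe [0.0171 0.0001]
top z by depth 0.0676
ridge moved px [ 0 -1]
```

It's a hard stop: 23 N produced no further travel. I'll relax the push, then open.

Call:
jog_arm([
  [[0,-0.012,0,0,0,0,255],[0,-0.022,0,0,0,0,255],[0,-0.022,0,0,0,0,255],[0,-0.022,0,0,0,0,255]],
])

```text
clock: 13.5
tool_pos: [0.5871, -0.1925, 0.0343]
tool_rot: [-2.041, -2.386, 0.003]
contact_force: [-5.7, -1.4, -1.2]
grip_width: 0.0451
```

Call:
jog_arm([
  [[0,0,0,0,0,0,125],[0,0,0,0,0,0,110],[0,0,0,0,0,0,80],[0,0,0,0,0,0,0],[0,0,0,0,0,0,0],[0,0,0,0,0,0,0],[0,0,0,0,0,0,0]],
], newtons=20)

```text
clock: 14.2
tool_pos: [0.5887, -0.1924, 0.0348]
tool_rot: [2.041, 2.388, 0.0]
contact_force: [-0.5, -0.5, -0.3]
grip_width: 0.0853
```

```bash
python3 - <<'E'
from lat import *
o=telemetry.get_obs(); print(o['clock'],o['tool_pos'],o['tool_rot'],o['contact_force'].round(1),o['grip_width'],(o['tool_pos'][:2]-SO)@A)
E
```

```text
14.2 [ 0.5886896  -0.19235919  0.03476513] [2.04124257e+00 2.38767357e+00 2.82905463e-04] [-0.5 -0.5 -0.3] 0.08531221304072632 [ 0.01888837 -0.00020674]
```

Call:
jog_arm([
  [[0,0,-0.05,0,0,0,0],[0,0,-0.15,0,0,0,0],[0,0,-0.3,0,0,0,0],[0,0,-0.45,0,0,0,0],[0,-0.15,-0.6,0,0,0,0],[0,-0.25,-0.7,0,0,0,0],[0,-0.25,-0.7,0,0,0,0],[0,-0.25,-0.7,0,0,0,0]],
])

```text
clock: 15.0
tool_pos: [0.5147, -0.2046, 0.2473]
tool_rot: [2.04, 2.384, 0.002]
contact_force: [0.4, 0.7, -0.1]
grip_width: 0.0851
```

```bash
python3 - <<'E'
from lat import *
import pickle
W=grab('wrist'); T=grab('top'); S=grab('scene')
for c,n in((W,'w6.png'),(T,'top6.png'),(S,'scene6.png')): save(c,n)
for nm,c in(('W',W),('T',T),('S',S)):
    P=cloud(c).reshape(-1,3); q=np.c_[(P[:,:2]-SO)@A,P[:,2]]; q=q[~np.isnan(q[:,0])]
    k=q[(abs(q[:,1])<.015)&(q[:,0]>-.06)&(q[:,0]<.09)]
    t=k[(k[:,2]>.062)&(k[:,2]<.08)]; print(nm,'battery top z',np.median(t[:,2]).round(4),'x',np.percentile(t[:,0],[1,99]).round(4), 'table z',np.median(q[(abs(q[:,1])<.12)&(abs(q[:,0])<.1)&(q[:,2]<.005)][:,2]).round(4))
    e=k[(k[:,2]>.055)]; h=np.histogram(e[:,0],np.arange(-.04,.09,.01)); print(h[0], [np.median(e[(e[:,0]>a)&(e[:,0]<a+.01),2]).round(4) if n else None for a,n in zip(h[1],h[0])])
cv2.imwrite('pics/m6.png',np.vstack([np.hstack([cv2.resize(W['image'][...,::-1],(400,300)),cv2.resize(S['image'][220:310,190:310,::-1],(400,300))]),np.hstack([cv2.resize(S['image'][...,::-1],(400,300)),cv2.resize(T['image'][190:310,200:360,::-1],(400,300))])]))
E
```

```text
W battery top z 0.0675 x [-0.0212  0.0575] table z -0.0012
[  0 215 450 399 401 403 384 377 356 275 300  73] [None, np.float64(0.0629), np.float64(0.0727), np.float64(0.0674), np.float64(0.0674), np.float64(0.0674), np.float64(0.0675), np.float64(0.0674), np.float64(0.0674), np.float64(0.0673), np.float64(0.0608), np.float64(0.0605)]
T battery top z 0.0689 x [-0.0184  0.07  ] table z -0.0005
[69 63 62 48 31 31 33 27 28 27 28  5] [np.float64(0.7514), np.float64(0.7454), np.float64(0.7355), np.float64(0.0745), np.float64(0.0689), np.float64(0.0702), np.float64(0.0695), np.float64(0.0699), np.float64(0.0677), np.float64(0.0653), np.float64(0.0619), np.float64(0.0631)]
S battery top z 0.069 x [-0.0185  0.0726] table z 0.0007
[  47 1034  815  914   95   42   43   42   44   65   43   45] [np.float64(0.348), np.float64(0.4649), np.float64(0.5574), np.float64(0.592), np.float64(0.5672), np.float64(0.069), np.float64(0.0694), np.float64(0.0688), np.float64(0.0694), np.float64(0.0674), np.float64(0.0631), np.float64(0.0601)]
```

View pics/m6.png

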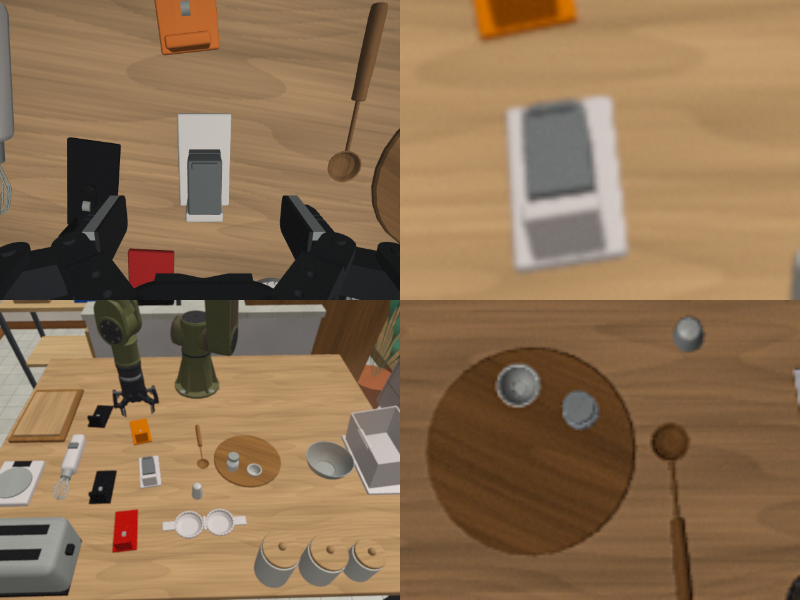

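The battery spans shoe x ≈ -22 to 58 mm with its front on the stop face, and its underside is at about 13.6 mm. The pot and jar are standing and nothing else has moved. Handing in.

```bash
python3 -c "
from h import *
print(telemetry.get_obs()['clock'],telemetry.get_obs()['contact_force'].round(1)); print(ticket.hand_in())"
```

```text
15.15 [ 0.2 -1.1 -0.6]
the job is handed in; nothing more can be done
None
```

The battery is in the white shoe, against the stop, and released. I handed the job in at 15.2 s of the 48 s allowed.

- **Home:** after I let go, the wrist camera showed the battery spanning about -22 to 58 mm along the shoe, with the stop face at 58 mm. Its underside was at about 13.6 mm (13.5 expected), and a 23 N push moved it no further.
- **Catch:** I could only infer the click. The upward force from the roller appeared as the battery passed over it and was gone when the battery was home. I did not do a pull-back test.
- **Everything else:** the pinch pot and spice jar are standing on the lazy Susan. The other objects look unmoved in the pictures. The gripper is open and clear of everything.
- **Disagreements:** the wrist camera reads about 1.2 mm low, which I corrected for. The top and wrist views agreed to within 1–2 mm. While the grip closed, the tool rose 1.4 mm, and I allowed for that in the insertion height.

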